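Tap the loose mallet's wedge home with the meat pounder

TASK

Two wooden meat mallets stand head-up in their stands; in one the red wedge still sticks well out of its slot. Pick up the steel meat pounder and tap that wedge straight down with the pounder's flat foot, never with the fingers, until it goes no further, lifting clear off it at least once and tapping again to make sure that it is fully home. Then stand the pounder upright back on the green chopping board and let go.

Things in the scene. Friction and masses are not known exactly. Their poses are not given: they have to be found in the camera images.
- pounder_center (a point): Meat pounder: steel disc foot 76 mm across, 20 thick, with an upright round black handle on its middle; 130 mm tall, 0.4 to 0.65 kg, loose, upright on the green board at the start. This point is on its axis half-way up, 65 mm above the flat underside; z points up the handle. Handle 28 mm thick from 32 to 120 mm above the underside; grip it about 85 mm up, from above.
- wedge_top (a point): Top centre of the proud red wedge, 32 (this point's y) x 10 mm from above; moves with it. It slides straight down in the slot of an upright mallet, head 64 x 100 mm (long side y), flat top 170 mm above the table, on a fixed stand. Wedge top stands 21 to 29 mm above the head at the start, 5 mm (175 above the table) when home. A twin mallet near by has its wedge home already.
- wedge (a joint): How far the wedge is driven in, m, growing downward: 0 to 0.008 at the start, 0.024 fully home at a hard stop. It stays where it is left. Friction of about 10 N all the way (a little more when quick), more than the pounder's weight; pressing with 15 to 20 N brings it to the stop.
- board: Green plastic chopping board fixed on the table, 260 mm (its x) by 220 mm (its y), 15 mm thick, lying flat. Its origin is the centre of its underside, on the table. The pounder starts on it and must end standing on it.

How it is judged:
On the way, in this order (a step that is already met when the one before it is completed fails the run):
1. the pounder's foot is pressed on the proud wedge (a first tap) (contact force between pounder and wedge above 3 N), for 0.04 s.
2. the pounder is lifted clear of the wedge (8 mm or more) (z of pounder_center in the frame of wedge_top above 0.073 m), for 0.04 s.
3. the pounder taps the wedge again and the wedge is fully home (contact force between pounder and wedge above 3 N and value of joint wedge above 0.021 m), for 0.04 s.
At the end, for the whole second after the job is handed in: The wedge is home (within 3 mm of its stop), and the pounder stands upright (within about 8 degrees), released and at rest, with its axis over the green board (at least 10 mm inside the board's edges) (value of joint wedge above 0.021 m and angle between pounder_center's own z axis and vertical below 0.15 rad and x of pounder_center in the frame of board between -0.12 and 0.12 m and y of pounder_center in the frame of board between -0.1 and 0.1 m and z of pounder_center in the frame of board between 0.075 and 0.085 m and linear speed of pounder below 0.02 m/s); the robot touches nothing.
It fails at once if the gripper or arm pushes the wedge itself instead of the pounder (contact force between any of the fingers, the arm and wedge above 1 N).
It also fails if it takes over 54 s, if anything falls off the work surface, if the arm or the gripper's body presses on something with over 40 N, if the wrist force passes 120 N, or if a joint passes its speed limit or range.

ROBOT

A 7-joint arm with a two-finger parallel gripper is mounted at the origin on the work surface. World frame = base frame: x ahead of the robot, y to its left, z up, the work surface at z = 0. Lengths are in m, angles in rad, forces in N, time in s.
With the tool pointing down it reaches from about 0.4 to 0.9 m from the base axis. Payload 5.5 kg.
Tool frame: the origin (TCP) lies on the centre line of the jaws, within the pads' length; the fingertips stand 8 mm ahead of it and the grasp point (between the pads) lies 11 mm behind it; z points along the fingers, y is the line along which they close (so a half turn about z gives the same grasp; the last joint's range is limited). The gripper opens to 92 mm and grips with 3 to 60 N. Pads are 19 mm wide; open, the fingers measure 130 mm over their backs; the gripper's body (75 mm by 190 mm) begins 47 mm behind the grasp point.
Start: joints at [1.471, 0.501, -0.427, 1.55, 0.221, 1.138, -0.21], TCP at [0.231, -0.608, 0.235] pointing down, gripper open.
Joint ranges: [-2.88, 2.88], [-0.31, 2.03], [-1.54, 1.56], [0.2, 2.42], [-1.41, 4.55], [0.19, 2.02], [-2.57, 2.57]. Speed limits (rad/s): [2.57, 2.57, 3.14, 3.14, 3.14, 3.14, 3.14].

INTERFACE

Orientations are given as a rotation vector (axis times angle).
In Python, from workcell import robot gives the robot as it stands.
- The arm moves only by the tool send_rows, never from a script. Its argument "rows" is a list that holds one entry, the list of rows, each a list of 7 numbers: the turn, a rotation vector about the world's x, y, z in rad, then the shift along the world's x, y, z in cm, then the closure in counts, from 0 (fully open) to 255 (shut). A call has exactly 5 rows; each row shifts and turns the commanded pose from where the row before left it; what a row does not reach is not made up. A row lasts 1/12 s, in which the tool goes at most 41.7 mm and 7.16 degrees, less where a joint would pass 70% of its speed; a pose out of reach is approached as far as the arm can. A call is refused whole if a number of a shift passes 4.17 or a number of a turn 0.125, either way. A call with a gripper value outside its range is refused whole. The fingers move at their own pace and stop on an object; the grip force is fixed at half the most. Time passes only in rows, so rows that do not move let the fingers close, or fill a call up. It gives the time, the measured TCP pose, the force, the opening and the grip force at its end, in the units of the state.
- robot.get_obs(): the state, without advancing time (a new reading comes with each control period).
- robot.snapshot(name): name is "scene" or "side" or "wrist"; returns the picture (400x640x3 uint8, red, green, blue); there is no depth.
- robot.camera_params(name): a dict with "K" (3x3 intrinsics, pixels), "world_from_camera" (4x4, takes a point from camera to world coordinates); the wrist camera has in their place "hand_eye" (4x4, takes a point from camera to tool coordinates, whose origin is the TCP and whose axes are the flange's). Camera axes: x right, y down, z forward; pixel columns grow to the right and rows downward; lengths in m; the calibration is good to about 2 mm. A picture is of the moment at which its call begins: read the wrist's pose just before it. camera_params takes no time and is no camera call.
- robot.hand_in(): hands the job in; it is judged then, once.
The state is a dict: "t": time; "q": joint angles; "joint_velocities": joint speeds; "joint_efforts": joint torques, N m; "position": TCP position; "tcp_rot": TCP orientation; "force": force on the tool from outside, world axes, zero at the start; "torque": the same for the moment, N m; "opening": finger opening in m; "gripper_force": force on a finger pad.
Only numpy, scipy, OpenCV 4.12 (cv2) and the standard library are available. Lean on these libraries where they do the work, as an engineer would, in place of code of your own. Each camera call takes 0.05 s, during which the arm holds its last target. There are 200 camera calls.

## Working session

There is one attempt and no reset: what is moved stays moved. The work goes in short steps, Python scripts to look and compute and a tool call to move; the robot and the scene stay as the last step left them, time stands still between calls to the robot, and variables do not carry over. Pictures are saved under pics/ and viewed, at most 10 in all, crops included, and the job is handed in when it is done.

Besides the shell and the picture viewer there is one more tool, called after "Call:" in YAML: its name, and indented under it one key for each argument. send_rows: Moves the arm, as the interface text tells. Its arguments: {"type":"object","properties":{"rows":{"type":"array","items":{"type":"array","items":{"type":"array","items":{"type":"number"}}}}},"required":["rows"]}

```bash
mkdir -p pics; python3 - <<'E'
from workcell import robot
import cv2,numpy as np
o=robot.get_obs();print(o)
for n in("scene","side"):
    im=robot.snapshot(n);cv2.imwrite(f"pics/{n}0.png",im[:,:,::-1])
    p=robot.camera_params(n);print(n,p)
E
```

```text
{'t': 0.0, 'q': array([ 1.47121389,  0.50183602, -0.426795  ,  1.55142513,  0.22081744,
        1.13829184, -0.21030789]), 'joint_velocities': array([-7.19728878e-04,  2.23002688e-04, -7.19664341e-04, -1.51652912e-03,
        1.03866954e-03,  8.54148896e-05, -9.37091137e-04]), 'joint_efforts': array([-2.10526600e-04, -5.66577959e+01, -5.81660986e+00, -2.79104483e+01,
       -6.87263324e-02,  3.07642668e-02,  1.70981903e-04]), 'position': array([ 0.23038807, -0.60708571,  0.23369644]), 'tcp_rot': array([-3.08818821e+00, -5.66479962e-01,  4.54950496e-04]), 'force': array([ 0.19595057,  0.55518173, -0.28876775]), 'torque': array([-0.03574921,  0.00672794, -0.00567792]), 'gripper_force': 0.0, 'opening': 0.09178166152176531}
scene {'K': array([[367.25848189,   0.        , 319.44688162],
       [  0.        , 367.25848189, 200.06212936],
       [  0.        ,   0.        ,   1.        ]]), 'world_from_camera': array([[ 2.09277803e-01,  7.31440476e-01, -6.48997404e-01,
         1.01772057e+00],
       [ 9.77856225e-01, -1.56495747e-01,  1.38947057e-01,
        -9.53209626e-02],
       [ 6.61683582e-05, -6.63704687e-01, -7.47994709e-01,
         6.98202499e-01],
       [ 0.00000000e+00,  0.00000000e+00,  0.00000000e+00,
         1.00000000e+00]])}
side {'K': array([[507.17362483,   0.        , 320.46140573],
       [  0.        , 507.17362483, 198.65064831],
       [  0.        ,   0.        ,   1.        ]]), 'world_from_camera': array([[-0.80533647, -0.34250718,  0.48386155, -0.08818233],
       [-0.59278544,  0.45671424, -0.66333817,  0.80073307],
       [ 0.00621162, -0.8210365 , -0.5708419 ,  0.84738954],
       [ 0.        ,  0.        ,  0.        ,  1.        ]])}
```

View pics/scene0.png

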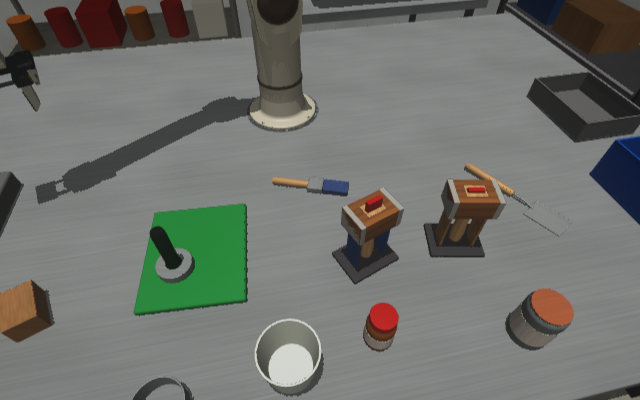

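View pics/side0.png

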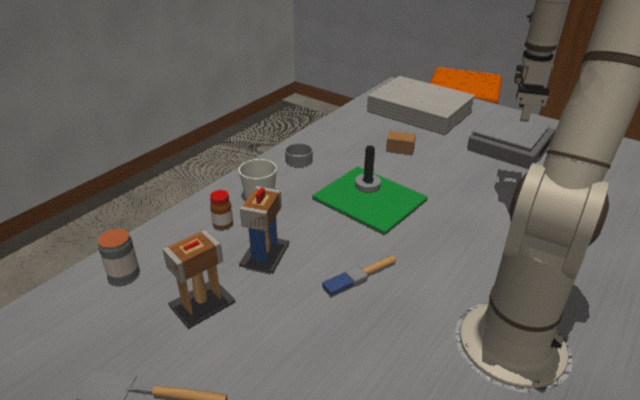

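The proud wedge looks to be the one on the blue-handled mallet (scene about 374,202; side about 260,193). The pounder is at scene (175,262) and side (369,183). I'll enlarge both regions.

```bash
python3 - <<'E'
import cv2,numpy as np
a=cv2.imread("pics/scene0.png");b=cv2.imread("pics/side0.png")
c=lambda im,x,y,w,h:cv2.resize(im[y:y+h,x:x+w],(400,300),interpolation=cv2.INTER_CUBIC)
# 5x: 80x60
o=np.vstack([np.hstack([c(a,335,180,80,60),c(b,225,175,80,60)]),np.hstack([c(a,135,222,80,60),c(b,330,140,80,60)])])
cv2.imwrite("pics/crop.png",o)
E
```

```text
(no output)
```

View pics/crop.png

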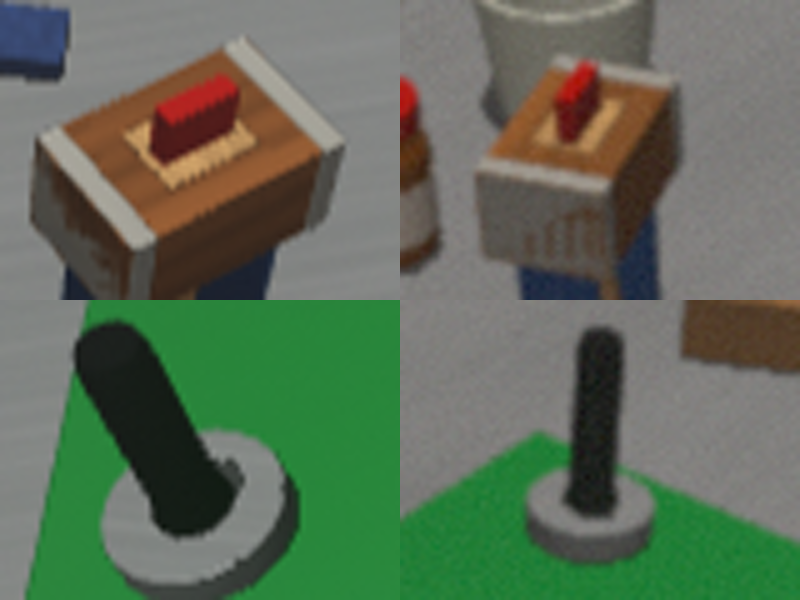

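```bash
cat > h.py <<'E'
from workcell import robot
import numpy as np
def ray(n,u,v,T=None):
    p=robot.camera_params(n);T=p["world_from_camera"] if T is None else T
    return T[:3,3],T[:3,:3]@np.linalg.solve(p["K"],[u,v,1.])
def atz(n,u,v,z,T=None):
    o,d=ray(n,u,v,T);return (o+d*(z-o[2])/d[2]).round(4)
def tri(a,b):
    A=np.zeros((3,3));y=np.zeros(3)
    for n,u,v in(("scene",*a),("side",*b)):
        o,d=ray(n,u,v);d=d/np.linalg.norm(d);P=np.eye(3)-np.outer(d,d);A+=P;y+=P@o
    return np.linalg.solve(A,y).round(4)
E
python3 - <<'E'
from h import *
print("wedge",tri((374.6,199.6),(261.2,191.6)))
print("head corners",[atz("scene",335+x/5,180+y/5,.17) for x,y in((40,135),(240,38),(343,146),(145,248))])
print("side corners",[atz("side",225+x/5,175+y/5,.17) for x,y in((155,57),(280,80),(212,190),(78,162))])
print("foot",tri((174.2,263.8),(368.2,180.2)),atz("scene",174.2,263.8,.035),atz("side",368.2,180.2,.035))
print("htop",tri((157.6,231),(370.4,148)))
print("board",[atz("scene",*p,.015) for p in((154,212),(246,205),(247,301),(136,311))])
from scipy.spatial.transform import Rotation as R
o=robot.get_obs();print(R.from_rotvec(o['tcp_rot']).as_matrix().round(3));print(robot.camera_params("wrist")["hand_eye"])
E
```

```text
wedge [0.596  0.098  0.1903]
head corners [array([0.5859, 0.0427, 0.17  ]), array([0.5535, 0.1329, 0.17  ]), array([0.615 , 0.1528, 0.17  ]), array([0.6455, 0.0662, 0.17  ])]
side corners [array([0.6416, 0.0654, 0.17  ]), array([0.5804, 0.0444, 0.17  ]), array([0.5479, 0.1305, 0.17  ]), array([0.6109, 0.1509, 0.17  ])]
foot [ 0.548  -0.3097  0.03  ] [ 0.553  -0.3066  0.035 ] [ 0.544  -0.3054  0.035 ]
htop [ 0.5462 -0.3074  0.1414]
board [array([ 0.379 , -0.3676,  0.015 ]), array([ 0.403 , -0.1483,  0.015 ]), array([ 0.6585, -0.1665,  0.015 ]), array([ 0.6341, -0.3811,  0.015 ])]
[[ 0.935  0.355 -0.001]
 [ 0.355 -0.935  0.002]
 [ 0.    -0.002 -1.   ]]
[[-5.98041639e-04 -9.59103136e-01 -2.83056207e-01  7.65791488e-02]
 [ 9.99998770e-01 -9.83938394e-04  1.22116205e-03 -3.49379210e-04]
 [-1.44973022e-03 -2.83055128e-01  9.59102545e-01 -1.50015447e-01]
 [ 0.00000000e+00  0.00000000e+00  0.00000000e+00  1.00000000e+00]]
```

Call:
send_rows:
  rows:
    - [[0,0,0,2.8,2.7,0,0],[0,0,0,2.8,2.7,0,0],[0,0,0,2.8,2.7,0,0],[0,0,0,2.8,2.7,0,0],[0,0,0,2.8,2.7,0,0]]

```text
t: 0.52
position: [0.3714, -0.4711, 0.2343]
tcp_rot: [-3.09, -0.566, 0.0]
force: [0.0, -0.4, -0.5]
opening: 0.0912
gripper_force: 0.0
```

Call:
send_rows:
  rows:
    - [[0,0,0,2.8,2.7,0,0],[0,0,0,2.8,2.7,0,0],[0,0,0,2.8,2.7,0,0],[0,0,0,2.8,2.7,0,0],[0,0,0,2.8,2.7,0,0]]

```text
t: 0.93
position: [0.5115, -0.3361, 0.2344]
tcp_rot: [-3.09, -0.566, 0.001]
force: [0.0, -0.7, 0.7]
opening: 0.0915
gripper_force: 0.0
```

Call:
send_rows:
  rows:
    - [[0,0,0,2.0,1.5,0,0],[0,0,0,1.7,1.5,0,0],[0,0,0,0,0,0,0],[0,0,0,0,0,0,0],[0,0,0,0,0,0,0]]

```text
t: 1.35
position: [0.5468, -0.3084, 0.2341]
tcp_rot: [-3.09, -0.566, 0.002]
force: [-0.3, -0.1, 0.4]
opening: 0.0918
gripper_force: 0.0
```

```bash
python3 - <<'E'
from h import *
import cv2
from scipy.spatial.transform import Rotation as R
o=robot.get_obs();print(o['position'],o['tcp_rot'],o['q'].round(2))
im=robot.snapshot("wrist");cv2.imwrite("pics/w1.png",im[:,:,::-1])
T=np.eye(4);T[:3,:3]=R.from_rotvec(o['tcp_rot']).as_matrix();T[:3,3]=o['position']
np.save("Tw1.npy",T@robot.camera_params("wrist")["hand_eye"])
E
```

```text
[ 0.54679793 -0.3083688   0.23411827] [-3.09009412e+00 -5.66000045e-01  2.42145665e-03] [ 0.87  0.48 -0.54  1.61  0.27  1.13 -0.95]
```

View pics/w1.png

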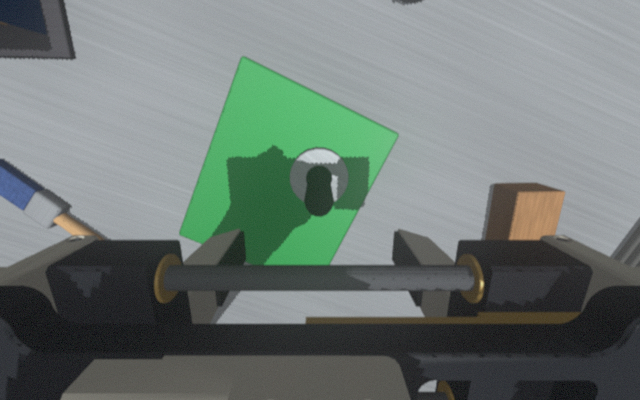

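The wrist view shows the foot disc centred at about (319,177) and the handle top at about (319,201).

```bash
python3 - <<'E'
from h import *
T=np.load("Tw1.npy")
print(atz("wrist",319,177,.035,T),atz("wrist",319,201,.145,T))
E
```

```text
[ 0.5493 -0.308   0.035 ] [ 0.5506 -0.3072  0.145 ]
```

Call:
send_rows:
  rows:
    - [[0,0,0,0.2,0.1,-2.5,0],[0,0,0,0,0,-2.5,0],[0,0,0,0,0,-2.5,0],[0,0,0,0,0,-2.5,0],[0,0,0,0,0,-2.2,0]]

```text
t: 1.82
position: [0.5477, -0.3087, 0.1111]
tcp_rot: [3.091, 0.562, -0.003]
force: [0.3, -0.5, -0.5]
opening: 0.0916
gripper_force: 0.0
```

Call:
send_rows:
  rows:
    - [[0,0,0,0,0,-1.0,0],[0,0,0,0,0,-1.0,0],[0,0,0,0,0,0,0],[0,0,0,0,0,0,0],[0,0,0,0,0,0,100]]

```text
t: 2.23
position: [0.5506, -0.3073, 0.0942]
tcp_rot: [3.089, 0.566, 0.003]
force: [-0.0, -0.7, -0.3]
opening: 0.0886
gripper_force: 0.0
```

Call:
send_rows:
  rows:
    - [[0,0,0,0,0,0,150],[0,0,0,0,0,0,255],[0,0,0,0,0,0,255],[0,0,0,0,0,0,255],[0,0,0,0,0,0,255]]

```text
t: 2.65
position: [0.5499, -0.3067, 0.093]
tcp_rot: [3.09, 0.567, 0.001]
force: [-0.0, 0.0, -0.7]
opening: 0.0563
gripper_force: 0.0
```

Call:
send_rows:
  rows:
    - [[0,0,0,0,0,0,255],[0,0,0,0,0,0,255],[0,0,0,0,0,0,255],[0,0,0,0,0,0,255],[0,0,0,0,0,0,255]]

```text
t: 3.07
position: [0.5498, -0.3068, 0.0926]
tcp_rot: [3.09, 0.567, 0.0]
force: [0.4, -0.6, -0.6]
opening: 0.0274
gripper_force: 30.0
```

Call:
send_rows:
  rows:
    - [[0,0,0,0,0,1.5,255],[0,0,0,0,0,3,255],[0,0,0,0,0,4,255],[0,0,0,0,0,4,255],[0,0,0,0,0,4,255]]

```text
t: 3.48
position: [0.5482, -0.3059, 0.2575]
tcp_rot: [-3.087, -0.567, 0.005]
force: [0.8, -0.8, -6.8]
opening: 0.0273
gripper_force: 30.0
```

Call:
send_rows:
  rows:
    - [[0,0,0,0,0,3,255],[0,0,0,0,0,2,255],[0,0,0,0,0,1,255],[0,0,0,0.2,2,0,255],[0,0,0,0.3,2.5,0,255]]

```text
t: 3.9
position: [0.5529, -0.2646, 0.3162]
tcp_rot: [3.091, 0.558, -0.004]
force: [-0.3, -0.0, -7.0]
opening: 0.0275
gripper_force: 30.0
```

Call:
send_rows:
  rows:
    - [[0,0,0,0.4,3,0,255],[0,0,0,0.4,3,0,255],[0,0,0,0.4,3,0,255],[0,0,0,0.4,3,0,255],[0,0,0,0.4,3,0,255]]

```text
t: 4.32
position: [0.5732, -0.1103, 0.3153]
tcp_rot: [-3.089, -0.566, 0.006]
force: [0.4, 0.2, -6.3]
opening: 0.0275
gripper_force: 30.0
```

Call:
send_rows:
  rows:
    - [[0,0,0,0.4,3,0,255],[0,0,0,0.4,3,0,255],[0,0,0,0.4,3,0,255],[0,0,0,0.4,3,0,255],[0,0,0,0.4,3,0,255]]

```text
t: 4.73
position: [0.5933, 0.0394, 0.3153]
tcp_rot: [-3.09, -0.567, 0.007]
force: [0.3, -0.6, -7.3]
opening: 0.0275
gripper_force: 30.0
```

Call:
send_rows:
  rows:
    - [[0,0,0,0.2,3,0,255],[0,0,0,0.1,2,0,255],[0,0,0,0,1,0,255],[0,0,0,0,0,0,255],[0,0,0,0,0,0,255]]

```text
t: 5.15
position: [0.5969, 0.0977, 0.3161]
tcp_rot: [3.089, 0.568, -0.005]
force: [0.2, -1.3, -6.5]
opening: 0.0274
gripper_force: 30.0
```

```bash
python3 - <<'E'
from h import *
import cv2
o=robot.get_obs();print(o['position'],o['tcp_rot'],o['q'].round(2),o['force'])
a=robot.snapshot("scene");b=robot.snapshot("side")
c=lambda im,x,y,w,h:cv2.resize(im[y:y+h,x:x+w],(400,500),interpolation=cv2.INTER_CUBIC)
cv2.imwrite("pics/c2.png",np.hstack([c(a,320,90,128,160),c(b,200,80,128,160)])[:,:,::-1])
E
```

```text
[0.59691799 0.09769592 0.31614623] [ 3.08905432  0.56801615 -0.00459488] [ 0.32  0.4  -0.71  1.56  0.27  1.28 -1.63] [ 0.15022871 -1.27068718 -6.5346695 ]
```

View pics/c2.png

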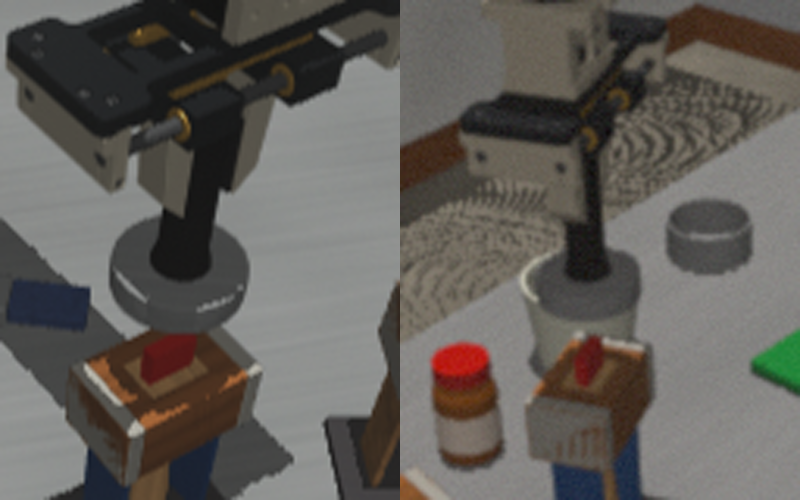

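The pounder is upright and centred above the proud wedge, so I'll descend gently.

Call:
send_rows:
  rows:
    - [[0,0,0,0,0,-1.5,255],[0,0,0,0,0,-1.5,255],[0,0,0,0,0,-0.6,255],[0,0,0,0,0,0,255],[0,0,0,0,0,0,255]]

```text
t: 5.67
position: [0.5977, 0.097, 0.2816]
tcp_rot: [3.09, 0.564, -0.001]
force: [-0.5, -0.6, -5.6]
opening: 0.0275
gripper_force: 30.0
```

Call:
send_rows:
  rows:
    - [[0,0,0,0,0,-0.2,255],[0,0,0,0,0,-0.2,255],[0,0,0,0,0,-0.2,255],[0,0,0,0,0,-0.2,255],[0,0,0,0,0,-0.2,255]]

```text
t: 6.08
position: [0.5978, 0.0984, 0.2718]
tcp_rot: [3.09, 0.567, 0.0]
force: [-0.8, 0.1, -7.1]
opening: 0.0272
gripper_force: 30.0
```

Call:
send_rows:
  rows:
    - [[0,0,0,0,0,-0.2,255],[0,0,0,0,0,-0.2,255],[0,0,0,0,0,-0.2,255],[0,0,0,0,0,-0.2,255],[0,0,0,0,0,-0.2,255]]

```text
t: 6.5
position: [0.5981, 0.0985, 0.2624]
tcp_rot: [3.09, 0.567, 0.002]
force: [-3.7, -0.7, 3.1]
opening: 0.0275
gripper_force: 30.0
```

Call:
send_rows:
  rows:
    - [[0,0,0,0,0,-0.2,255],[0,0,0,0,0,-0.2,255],[0,0,0,0,0,-0.2,255],[0,0,0,0,0,-0.1,255],[0,0,0,0,0,-0.1,255]]

```text
t: 6.92
position: [0.5979, 0.0984, 0.2536]
tcp_rot: [-3.09, -0.567, -0.001]
force: [-1.1, -0.7, 3.4]
opening: 0.0274
gripper_force: 30.0
```

Call:
send_rows:
  rows:
    - [[0,0,0,0,0,-0.1,255],[0,0,0,0,0,-0.1,255],[0,0,0,0,0,0,255],[0,0,0,0,0,0,255],[0,0,0,0,0,0,255]]

```text
t: 7.33
position: [0.598, 0.0985, 0.2525]
tcp_rot: [3.09, 0.567, 0.002]
force: [-3.1, -0.4, 7.6]
opening: 0.0273
gripper_force: 30.0
```

Call:
send_rows:
  rows:
    - [[0,0,0,0,0,-0.1,255],[0,0,0,0,0,0,255],[0,0,0,0,0,0,255],[0,0,0,0,0,0,255],[0,0,0,0,0,0,255]]

```text
t: 7.75
position: [0.5982, 0.0986, 0.2525]
tcp_rot: [3.09, 0.567, 0.003]
force: [-4.5, -1.7, 11.7]
opening: 0.0276
gripper_force: 30.0
```

The position stays put while the force rises to about 18 N of contact, so the wedge is home. Next I lift clear by about 2 cm and tap again.

Call:
send_rows:
  rows:
    - [[0,0,0,0,0,1,255],[0,0,0,0,0,1.2,255],[0,0,0,0,0,0,255],[0,0,0,0,0,0,255],[0,0,0,0,0,0,255]]

```text
t: 8.17
position: [0.5974, 0.0981, 0.272]
tcp_rot: [-3.09, -0.567, 0.002]
force: [0.1, 0.4, -5.7]
opening: 0.0271
gripper_force: 30.0
```

Call:
send_rows:
  rows:
    - [[0,0,0,0,0,-0.8,255],[0,0,0,0,0,-0.7,255],[0,0,0,0,0,-0.3,255],[0,0,0,0,0,-0.2,255],[0,0,0,0,0,-0.1,255]]

```text
t: 8.58
position: [0.5972, 0.0982, 0.2525]
tcp_rot: [3.089, 0.567, -0.002]
force: [-5.3, -2.1, 9.1]
opening: 0.0275
gripper_force: 30.0
```

Call:
send_rows:
  rows:
    - [[0,0,0,0,0,-0.1,255],[0,0,0,0,0,0,255],[0,0,0,0,0,0,255],[0,0,0,0,0,0,255],[0,0,0,0,0,0,255]]

```text
t: 9.0
position: [0.5974, 0.0982, 0.2525]
tcp_rot: [3.089, 0.566, -0.0]
force: [-4.8, -1.1, 7.8]
opening: 0.0276
gripper_force: 30.0
```

The wedge stops at the same height. Lifting off and heading back to the board centre.

Call:
send_rows:
  rows:
    - [[0,0,0,0,0,1.5,255],[0,0,0,0,0,2.5,255],[0,0,0,0,0,2,255],[0,0,0,0,0,0.4,255],[0,0,0,-0.3,-1.5,0,255]]

```text
t: 9.42
position: [0.5956, 0.0881, 0.3165]
tcp_rot: [-3.085, -0.574, -0.008]
force: [0.2, 1.5, -7.2]
opening: 0.0271
gripper_force: 30.0
```

Call:
send_rows:
  rows:
    - [[0,0,0,-0.6,-3,0,255],[0,0,0,-0.6,-3,0,255],[0,0,0,-0.6,-3,0,255],[0,0,0,-0.6,-3,0,255],[0,0,0,-0.6,-3,0,255]]

```text
t: 9.83
position: [0.5637, -0.068, 0.3133]
tcp_rot: [-3.09, -0.567, 0.002]
force: [0.3, -0.6, -6.6]
opening: 0.0271
gripper_force: 30.0
```

Call:
send_rows:
  rows:
    - [[0,0,0,-0.6,-3,0,255],[0,0,0,-0.6,-3,0,255],[0,0,0,-0.6,-3,0,255],[0,0,0,-0.6,-3,0,255],[0,0,0,-0.6,-3,0,255]]

```text
t: 10.25
position: [0.5337, -0.218, 0.3133]
tcp_rot: [-3.089, -0.567, 0.002]
force: [1.0, -0.0, -5.8]
opening: 0.0279
gripper_force: 30.0
```

Call:
send_rows:
  rows:
    - [[0,0,0,-0.4,-2.5,0,255],[0,0,0,-0.3,-1.5,0,255],[0,0,0,0,-1,0,255],[0,0,0,0,0,-1.5,255],[0,0,0,0,0,-2.5,255]]

```text
t: 10.67
position: [0.5297, -0.2676, 0.2762]
tcp_rot: [3.088, 0.565, 0.007]
force: [0.7, -0.6, -5.7]
opening: 0.0277
gripper_force: 30.0
```

Call:
send_rows:
  rows:
    - [[0,0,0,0,0,-3,255],[0,0,0,0,0,-3,255],[0,0,0,0,0,-3,255],[0,0,0,0,0,-3,255],[0,0,0,0,0,-2,255]]

```text
t: 11.08
position: [0.5262, -0.2646, 0.1309]
tcp_rot: [-3.086, -0.568, 0.004]
force: [-0.5, 0.2, -7.1]
opening: 0.0276
gripper_force: 30.0
```

Call:
send_rows:
  rows:
    - [[0,0,0,0,0,-1.5,255],[0,0,0,0,0,-0.5,255],[0,0,0,0,0,0,255],[0,0,0,0,0,0,255],[0,0,0,0,0,0,255]]

```text
t: 11.5
position: [0.5291, -0.2667, 0.1161]
tcp_rot: [3.089, 0.567, 0.004]
force: [1.2, -0.1, -6.3]
opening: 0.0274
gripper_force: 30.0
```

Board contact is expected at a TCP z of about 0.0926.

Call:
send_rows:
  rows:
    - [[0,0,0,0,0,-1,255],[0,0,0,0,0,-0.6,255],[0,0,0,0,0,-0.3,255],[0,0,0,0,0,-0.2,255],[0,0,0,0,0,-0.1,255]]

```text
t: 11.92
position: [0.5272, -0.2667, 0.0927]
tcp_rot: [-3.09, -0.566, 0.002]
force: [-4.9, 0.7, 3.6]
opening: 0.0271
gripper_force: 30.0
```

Call:
send_rows:
  rows:
    - [[0,0,0,0,0,-0.1,255],[0,0,0,0,0,-0.1,255],[0,0,0,0,0,0,255],[0,0,0,0,0,0,255],[0,0,0,0,0,0,255]]

```text
t: 12.33
position: [0.5273, -0.2667, 0.0927]
tcp_rot: [3.089, 0.566, -0.002]
force: [-6.9, 2.9, 10.3]
opening: 0.0271
gripper_force: 30.0
```

On the board. I ease the press slightly, open, wait, then rise.

Call:
send_rows:
  rows:
    - [[0,0,0,0,0,0.2,255],[0,0,0,0,0,0,255],[0,0,0,0,0,0,200],[0,0,0,0,0,0,100],[0,0,0,0,0,0,0]]

```text
t: 12.75
position: [0.5287, -0.267, 0.0933]
tcp_rot: [3.089, 0.567, 0.003]
force: [1.2, -0.6, -0.2]
opening: 0.0365
gripper_force: 0.0
```

Call:
send_rows:
  rows:
    - [[0,0,0,0,0,0,0],[0,0,0,0,0,0,0],[0,0,0,0,0,0,0],[0,0,0,0,0,0,0],[0,0,0,0,0,0,0]]

```text
t: 13.17
position: [0.5278, -0.2667, 0.0928]
tcp_rot: [3.09, 0.567, 0.0]
force: [0.1, 0.6, 0.1]
opening: 0.0694
gripper_force: 0.0
```

Call:
send_rows:
  rows:
    - [[0,0,0,0,0,0,0],[0,0,0,0,0,0,0],[0,0,0,0,0,0,0],[0,0,0,0,0,0,0],[0,0,0,0,0,0,0]]

```text
t: 13.58
position: [0.5277, -0.2667, 0.0927]
tcp_rot: [-3.09, -0.567, -0.0]
force: [0.3, -0.9, -0.6]
opening: 0.0917
gripper_force: 0.0
```

Call:
send_rows:
  rows:
    - [[0,0,0,0,0,1,0],[0,0,0,0,0,2,0],[0,0,0,0,0,3,0],[0,0,0,0,0,3,0],[0,0,0,0,0,3,0]]

```text
t: 14.0
position: [0.5276, -0.2663, 0.2146]
tcp_rot: [-3.09, -0.567, -0.0]
force: [0.2, -1.4, 0.4]
opening: 0.0918
gripper_force: 0.0
```

Call:
send_rows:
  rows:
    - [[0,0,0,0,0,3,0],[0,0,0,0,0,2,0],[0,0,0,0,0,0,0],[0,0,0,0,0,0,0],[0,0,0,0,0,0,0]]

```text
t: 14.42
position: [0.5271, -0.2666, 0.2624]
tcp_rot: [-3.09, -0.567, 0.001]
force: [-0.4, -0.3, 1.4]
opening: 0.0922
gripper_force: 0.0
```

```bash
python3 - <<'E'
from h import *
import cv2
a=robot.snapshot("scene");b=robot.snapshot("side")
c=lambda im,x,y:cv2.resize(im[y:y+160,x:x+320],(800,400),interpolation=cv2.INTER_CUBIC)
cv2.imwrite("pics/c3.png",cv2.resize(np.vstack([c(a,110,150),c(b,160,100)]),(600,600))[:,:,::-1])
E
```

```text
(no output)
```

View pics/c3.png

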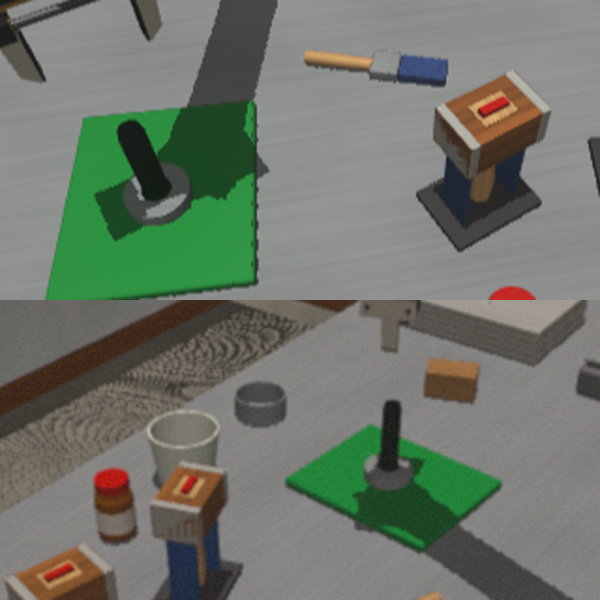

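The wedge sits flush like its twin, and the pounder stands upright near the middle of the board with the gripper clear of it.

```bash
python3 -c "
from workcell import robot
print(robot.hand_in())"
```

```text
the job is handed in; nothing more can be done
None
```

The wedge was tapped to its stop, cleared and tapped again, and the pounder stands upright and released on the green board; the job is handed in at about 14.5 s, and no verdict was returned.

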